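Put the lathe collets away in their pots

ROBOT

A 6-joint arm with a two-finger parallel gripper is mounted at the origin on the work surface. World frame = base frame: x ahead of the robot, y to its left, z up, the work surface at z = 0. Lengths are in mm, angles in degrees, forces in N, time in s.
With the tool pointing down it reaches from about 350 to 850 mm from the base axis. Payload 8.1 kg.
Tool frame: the origin (TCP) lies between the finger pads; the fingertips stand 22 mm ahead of it and the grasp point (between the pads) lies 3 mm ahead of it (r.nose_length is the z of the fingertips in the tool frame, in mm); z points along the fingers, x is the direction in which the jaws open and shut, and the axes are right-handed (so a half turn about z gives the same grasp; the last joint's range is limited). The gripper opens to 85 mm and grips with 20 to 120 N. Pads are 22 mm wide; open, the fingers measure 114 mm over their backs; the gripper's body (76 mm by 85 mm) begins 54 mm behind the grasp point. The pads swing forward as they close: fully open they stand 13 mm farther back than shut.
Start: joints at [-72.96, 7.471, 85.268, -0, 87.261, -4.893], TCP at [224.132, -556.57, 253.292] pointing down, gripper open.
Joint ranges: [-169.43, 169.43], [-51.17, 129.36], [1.28, 143.12], [-76.62, 256.62], [0, 156.53], [-152.29, 152.29]. Speed limits (degrees/s): [136.94, 136.94, 159.86, 180, 180, 180].

INTERFACE

Orientations are given as [roll, pitch, yaw] about the fixed x, y, z axes, in that order (R = Rz(yaw) Ry(pitch) Rx(roll)).
In Python, from bench import r gives the robot as it stands.
- The arm moves only by the shell command python3 -m jog 'ROWS' [FORCE]. ROWS is JSON, a list of rows, each a list of 5 numbers: the shift along the tool's x, y, z in m, then the turn about the tool's z in degrees, then the opening in per cent of the stroke, from 0 (shut) to 100 (fully open). A call has 1 to 8 rows; each row is the pose to reach, as a shift and turn from the pose measured when the call began, along the tool's axes at that moment; what a row does not reach only later rows make up. A row lasts 1/10 s, in which the tool goes at most 50 mm and 8.59 degrees, less where a joint would pass 70% of its speed; a pose out of reach is approached as far as the arm can. A call with a gripper value outside its range is refused whole. The fingers move at their own pace and stop on an object; FORCE is the grip in N (left out, the last holds). Time passes only in rows, so rows that repeat a pose let the fingers close. It gives the time, the measured TCP pose, the force and the opening at its end, in the units of the state.
- r.sense(): the state, without advancing time (a new reading comes with each control period).
- r.snapshot(name): name is "scene" or "top" or "wrist"; returns a dict with "image" (420x560x3 uint8, red, green, blue), "K" (3x3 intrinsics, pixels), "T" (4x4, takes a point from camera to world coordinates); the wrist camera has in their place "tool_from_camera" (4x4, takes a point from camera to tool coordinates, whose origin is the TCP and whose axes are the tool frame's). Camera axes: x right, y down, z forward; pixel columns grow to the right and rows downward; lengths in mm; the calibration is good to about 2 mm. A picture is of the moment at which its call begins: read the wrist's pose just before it. There is no depth.
- r.hand_in(): hands the job in, once; it reports no verdict.
Trained networks look in a picture, given as the dict that the camera call returned (one of the last four; its "shot" number tells which), for a name from the list of things; names that differ only in an ending like _2 or _b are one class to them, and where a whole thing is asked for, a point or a joint stands for the part that bears it (a point fixed in the world has none). Each returns a list of dicts, best first, with "conf" (0 to 1); they miss things now and then, are a little off and sometimes report something else, mostly with a low value. They report only what shows in the picture. A call takes as long as a camera call. They do not tell look-alikes from the thing itself.
- r.search_frame(picture, label): "bbox" ([left, top, right, bottom] in pixels, round what is visible of it).
- r.pinpoint(picture, label): "uv" ([column, row] in pixels: a listed point, or the origin of a listed thing).
The state is a dict: "time": time; "joint_pos": joint angles; "qd": joint speeds; "joint_efforts": joint torques, N m; "tool_pos": TCP position; "tcp_rot": TCP orientation; "ft_force": force on the tool from outside, world axes, zero at the start; "wrist_torque": the same for the moment, N m; "finger_gap": finger opening in mm.
Only numpy, scipy, OpenCV 4.12 (cv2) and the standard library are available. Lean on these libraries where they do the work, as an engineer would, in place of code of your own. Each camera call takes 0.05 s, during which the arm holds its last target. There are 200 camera calls.

TASK

Put the three lathe collets (the steel pieces with a flared, slit head) away, each upright, head up, on the floor of the storage pot of its own size: the largest in the widest pot, the middle one in the middle pot, the smallest in the narrowest. Set them down rather than dropping them, and leave the two plain bushings and the chuck key where they are.

Things in the scene. Friction and masses are not known exactly. Their poses are not given: they have to be found in the camera images.
- collet_large_mid (a point): The large collet: loose, round, steel, upright, 84 mm tall. Body a 52 mm diameter cylinder; it flares to a 66 mm diameter head, straight-sided over the top 20 mm (a 12 mm cone below that). Top face: a bore and three dark radial slits. Grip across the head at any yaw. Mass 0.49 to 0.85 kg. The point is on its axis half-way up, 42 mm above its underside; z is up.
- collet_medium_mid (a point): The medium collet: loose, round, steel, upright, 74 mm tall. Body a 40 mm diameter cylinder; it flares to a 54 mm diameter head, straight-sided over the top 20 mm (a 12 mm cone below that). Top face: a bore and three dark radial slits. Grip across the head at any yaw. Mass 0.3 to 0.52 kg. The point is on its axis half-way up, 37 mm above its underside; z is up.
- collet_small_mid (a point): The small collet: loose, round, steel, upright, 64 mm tall. Body a 28 mm diameter cylinder; it flares to a 40 mm diameter head, straight-sided over the top 20 mm (a 12 mm cone below that). Top face: a bore and three dark radial slits. Grip across the head at any yaw. Mass 0.13 to 0.24 kg. The point is on its axis half-way up, 32 mm above its underside; z is up.
- pot_large: The large storage pot: a low open round black plastic pot fixed to the bench, 74 mm inside diameter, 82 mm outside diameter, 24 mm high, with a flat floor 5 mm thick. Origin at the centre of its underside (on the bench), z up.
- pot_medium: The medium storage pot: a low open round black plastic pot fixed to the bench, 60 mm inside diameter, 68 mm outside diameter, 22 mm high, with a flat floor 5 mm thick. Origin at the centre of its underside (on the bench), z up.
- pot_small: The small storage pot: a low open round black plastic pot fixed to the bench, 46 mm inside diameter, 54 mm outside diameter, 20 mm high, with a flat floor 5 mm thick. Origin at the centre of its underside (on the bench), z up.
- bushing_wide_mid (a point): A plain wide bushing (not a collet): a loose straight steel tube standing on the bench, 58 mm outside diameter, 45 mm tall, 44 mm bore, with no flare and no slits. To be left alone. The point is on its axis half-way up.
- bushing_narrow_mid (a point): A plain narrow bushing (not a collet): a loose straight steel tube standing on the bench, 42 mm outside diameter, 36 mm tall, 30 mm bore, with no flare and no slits. To be left alone. The point is on its axis half-way up.
- chuck_key: A loose T-shaped steel chuck key lying on the bench, 16 mm thick; to be left alone. Origin under the shank on the bench; the shank runs along its x from -40 to +60 mm, the 110 mm cross bar along its y at x = -40 mm.
Things that resemble listed ones, but are neither listed nor needed, are in the scene too. Leave any orange or red look-alike of the part that bears collet_small_mid alone. What is shaped like the part that bears collet_medium_mid but red is not meant.

How it is judged:
By the outcome, as a careful person would: the job done as asked, in the order asked, and still so for the second after the job is handed in, with the robot touching nothing.
It also fails if it takes over 70 s, if anything falls off the work surface, if the arm or the gripper's body presses on something with over 40 N, if the wrist force passes 120 N, or if a joint passes its speed limit or range.

## Working session

There is one attempt and no reset: what is moved stays moved. The work goes in short steps, Python scripts to look and compute and a shell command to move; the robot and the scene stay as the last step left them, time stands still between calls to the robot, and variables do not carry over. Pictures are saved under pics/ and viewed, about 12 in all and at most 16, crops included, and the job is handed in when it is done.

```bash
mkdir -p pics; cat > h.py <<'E'
import numpy as np, cv2
from bench import r
from scipy.spatial.transform import Rotation as R
L=["collet_large_mid","collet_medium_mid","collet_small_mid","pot_large","pot_medium","pot_small","bushing_wide_mid","bushing_narrow_mid","chuck_key"]
H=dict(zip(L,[42,37,32,0,0,0,22.5,18,0]))
def save(p,n): cv2.imwrite(f"pics/{n}.png",p["image"][:,:,::-1])
def camT(p,s=None):
    if "T" in p: return np.array(p["T"])
    T=np.eye(4);T[:3,:3]=R.from_euler("xyz",s["tcp_rot"],degrees=True).as_matrix();T[:3,3]=s["tool_pos"]
    return T@np.array(p["tool_from_camera"])
def ray(p,uv,z,s=None):
    T=camT(p,s);d=T[:3,:3]@np.linalg.solve(np.array(p["K"]),[uv[0],uv[1],1]);o=T[:3,3]
    return (o+d*(z-o[2])/d[2]).round(1)
def proj(p,X,s=None):
    c=np.linalg.inv(camT(p,s))@np.r_[X,1];q=np.array(p["K"])@c[:3];return (q[:2]/q[2]).round(1)
E
python3 - <<'E'
from h import *
s=r.sense();print(s["tool_pos"],s["tcp_rot"],s["finger_gap"],s["time"])
for c in ("top","scene"):
    p=r.snapshot(c);save(p,c+"0");print(c)
    for l in L:
        for d in r.pinpoint(p,l)[:4]: 
            print(l,round(d["conf"],2),np.round(d["uv"]),ray(p,d["uv"],H[l]))
print(r.sense()["time"])
E
```

```text
[ 223.99061453 -556.06071518  252.22247506] [-1.79990339e+02  1.07469099e-01 -6.80649080e+01] 85.35428833703361 0.0
top
collet_large_mid 0.84 [371. 156.] [ 646.5 -226.4   42. ]
collet_large_mid 0.66 [175. 171.] [605.7 228.   42. ]
collet_medium_mid 0.64 [166. 243.] [438.1 245.6  37. ]
collet_small_mid 0.68 [346. 206.] [ 529.6 -171.2   32. ]
collet_small_mid 0.58 [321. 234.] [ 463.8 -113.7   32. ]
collet_small_mid 0.47 [294. 269.] [381.8 -52.1  32. ]
pot_large 0.65 [175. 172.] [607.6 237.    0. ]
pot_medium 0.76 [236. 233.] [463.6  88.1   0. ]
pot_small 0.86 [448. 202.] [ 543.2 -423.9    0. ]
bushing_wide_mid 0.8 [276. 160.] [637.3  -6.4  22.5]
bushing_narrow_mid 0.86 [376. 254.] [ 418.1 -244.5   18. ]
chuck_key 0.83 [110. 213.] [507.1 390.5   0. ]
chuck_key 0.19 [318. 236.] [ 457.2 -110.6    0. ]
scene
collet_large_mid 0.87 [200. 180.] [ 650.2 -220.5   42. ]
collet_medium_mid 0.58 [358. 276.] [446.6 249.8  37. ]
collet_medium_mid 0.58 [388. 251.] [343.7 224.3  37. ]
collet_small_mid 0.8 [309. 189.] [401.9 -54.5  32. ]
collet_small_mid 0.79 [280. 186.] [ 463.1 -101.6   32. ]
collet_small_mid 0.76 [250. 179.] [ 525.2 -166.    32. ]
collet_small_mid 0.61 [273. 156.] [ 424.1 -217.7   32. ]
pot_large 0.65 [295. 312.] [611.4 243.7   0. ]
pot_medium 0.68 [316. 240.] [461.9  84.8   0. ]
pot_medium 0.52 [371. 343.] [503.3 391.5   0. ]
pot_small 0.47 [210. 137.] [ 538.4 -426.6    0. ]
bushing_wide_mid 0.57 [234. 238.] [648.7  -3.7  22.5]
bushing_narrow_mid 0.76 [274. 159.] [ 420.8 -220.3   18. ]
bushing_narrow_mid 0.33 [200. 179.] [ 640.2 -247.3   18. ]
chuck_key 0.61 [372. 342.] [500.3 390.4   0. ]
1.0
```

View pics/top0.png

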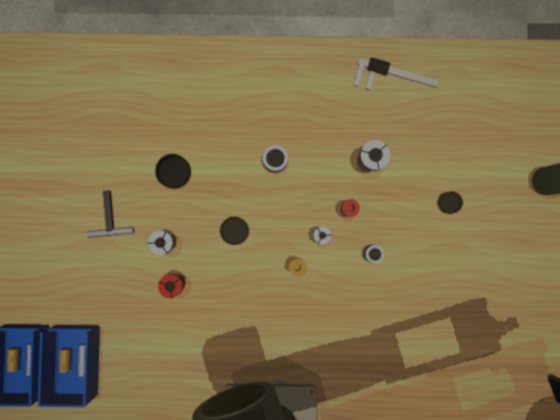

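View pics/scene0.png

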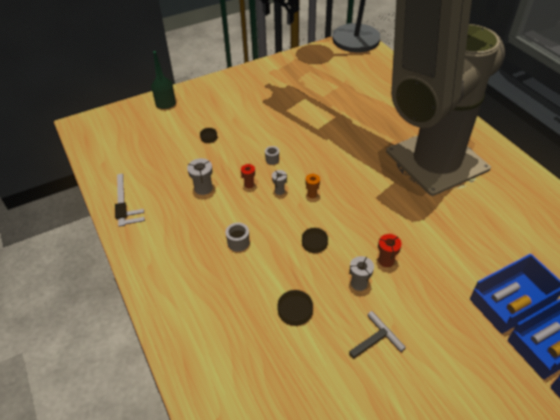

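The steel collets are at top-image (374,155) large, (160,242) medium and (322,235) small. The red pieces at (350,208) and (171,286) and the orange one at (297,267) are look-alikes. The pots are at (174,171), (235,231) and (450,202).

```bash
cat >> h.py <<'E'
def go(x,y,z,yaw=None):
    s=r.sense();M=R.from_euler("xyz",s["tcp_rot"],degrees=True).as_matrix()
    d=M.T@(np.array([x,y,z])-s["tool_pos"])/1000
    t=0 if yaw is None else (s["tcp_rot"][2]-yaw+90)%180-90
    print("row",d.round(4),round(t,1),"| t",round(s["time"],2),"tcp",np.round(s["tool_pos"],1),np.round(s["tcp_rot"],1),"gap",round(s["finger_gap"],1),"F",np.round(s["ft_force"],1),"q6",round(s["joint_pos"][5]))
E
python3 - <<'E'
from h import *
go(647,-223,252,-20);print(r.snapshot("wrist")["tool_from_camera"])
E
```

```text
row [-0.1515 -0.5168  0.0013] -48.1 | t 1.0 tcp [ 224.1 -556.6  253.3] [180.    0.  -68.1] gap 85.3 F [-0.1  0.3 -0.4] q6 -5
[[ 9.99999610e-01 -4.68629945e-04 -7.49037615e-04  2.01179832e-01]
 [ 6.59439846e-04  9.60083348e-01  2.79713299e-01 -7.14214107e+01]
 [ 5.88056514e-04 -2.79713683e-01  9.60083283e-01 -1.20424435e+02]
 [ 0.00000000e+00  0.00000000e+00  0.00000000e+00  1.00000000e+00]]
```

```bash
python3 -m jog '[[-0.15,-0.517,0,-48,100],[-0.15,-0.517,0,-48,100],[-0.15,-0.517,0,-48,100],[-0.15,-0.517,0,-48,100],[-0.15,-0.517,0,-48,100],[-0.15,-0.517,0,-48,100],[-0.15,-0.517,0,-48,100],[-0.15,-0.517,0,-48,100]]'; python3 - <<'E'
from h import *
go(647,-223,240,-20)
E
```

```text
time: 1.85
tool_pos: [540.3, -308.2, 253.5]
tcp_rot: [180.0, -0.0, -20.1]
ft_force: [0.8, -1.4, 1.0]
finger_gap: 85.3
row [ 0.071  -0.1166  0.0135] -0.1 | t 1.85 tcp [ 540.3 -308.2  253.5] [180.   -0.  -20.1] gap 85.3 F [ 0.8 -1.4  1. ] q6 -14
```

```bash
python3 -m jog '[[0.07,-0.117,0.0,0,100],[0.07,-0.117,0.0,0,100],[0.07,-0.117,0.0,0,100],[0.07,-0.117,0.0,0,100],[0.07,-0.117,0.0,0,100]]'; python3 - <<'E'
from h import *
s=r.sense();p=r.snapshot("wrist");save(p,"w1")
for d in r.pinpoint(p,L[0])[:2]: print(d["conf"],d["uv"],ray(p,d["uv"],42,s))
for d in r.search_frame(p,L[0])[:2]: print(d)
go(647,-223,77)
E
```

```text
time: 2.35
tool_pos: [646.6, -221.4, 253.0]
tcp_rot: [180.0, 0.0, -19.9]
ft_force: [-0.4, -0.3, 1.0]
finger_gap: 85.4
0.61 [280.5, 189.8] [ 645.1 -225.9   42. ]
{'bbox': [245.1, 158.3, 316.9, 240.7], 'conf': 0.8}
row [ 0.0013 -0.001   0.1766] 0 | t 2.5 tcp [ 645.4 -223.3  253.6] [180.   -0.  -20.1] gap 85.1 F [-0.2 -0.2  0.1] q6 -3
```

View pics/w1.png

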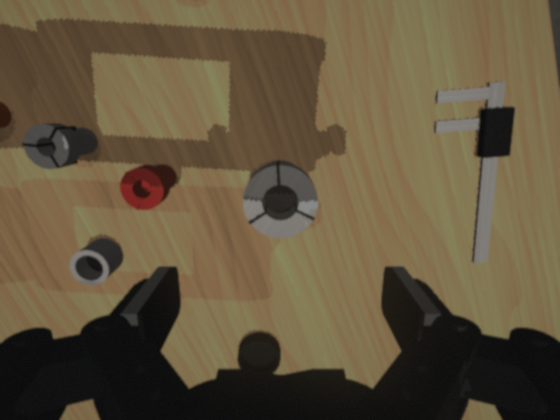

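The collet's top face is centred at about (281,200), 72 px wide. The small collet's top is at (47,146), and the red one at (143,187) is a look-alike.

```bash
python3 - <<'E'
from h import *
s=r.sense();p=r.snapshot("wrist")
print(ray(p,(281,200),84,s),ray(p,(47,146),64,s),(ray(p,(317,200),84,s)-ray(p,(245,200),84,s)))
go(646,-225,77);go(*ray(p,(281,200),84,s)[:2],77)
E
```

```text
[ 644.6 -227.7   84. ] [ 463.4 -113.5   64. ] [ 59.2 -21.7   0. ]
row [0.001  0.0011 0.1767] 0 | t 2.55 tcp [ 645.4 -223.5  253.7] [180.   -0.  -20.2] gap 85.5 F [ 0.4 -0.7 -0.1] q6 -3
row [0.0006 0.0042 0.1767] 0 | t 2.55 tcp [ 645.4 -223.5  253.7] [180.   -0.  -20.2] gap 85.5 F [ 0.4 -0.7 -0.1] q6 -3
```

```bash
python3 -m jog '[[0.001,0.003,0.05,0,100],[0.001,0.003,0.10,0,100],[0.001,0.003,0.15,0,100],[0.001,0.003,0.176,0,100],[0.001,0.003,0.176,0,100],[0.001,0.003,0.176,0,0],[0.001,0.003,0.176,0,0],[0.001,0.003,0.176,0,0]]' 80; python3 -m jog '[[0,0,0,0,0],[0,0,0,0,0],[0,0,0,0,0]]'; python3 - <<'E'
from h import *
p=r.snapshot("wrist");save(p,"w2");go(607,240,200)
E
```

```text
time: 3.35
tool_pos: [647.1, -227.8, 81.3]
tcp_rot: [180.0, -0.3, -20.2]
ft_force: [-1.4, 0.6, 3.7]
finger_gap: 63.5
time: 3.65
tool_pos: [647.1, -227.8, 81.4]
tcp_rot: [180.0, -0.3, -20.2]
ft_force: [-0.1, 0.2, -0.5]
finger_gap: 63.5
row [-0.1983 -0.4252 -0.1201] 0 | t 3.7 tcp [ 647.2 -227.8   81.4] [180.   -0.3 -20.2] gap 63.7 F [-0.9 -0.7 -2.9] q6 -3
```

View pics/w2.png

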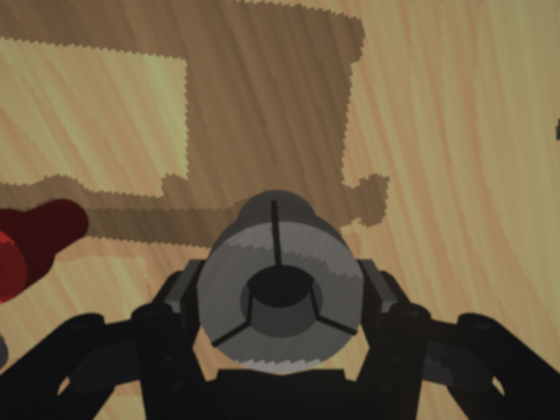

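```bash
python3 -m jog '[[0,0,-0.03,0,0],[0,0,-0.06,0,0],[0,0,-0.06,0,0]]'; python3 - <<'E'
from h import *
go(607,240,200);print(r.nose_length)
E
```

```text
time: 4.0
tool_pos: [649.8, -228.8, 146.9]
tcp_rot: [179.9, -0.8, -20.2]
ft_force: [1.2, -1.2, -3.8]
finger_gap: 63.2
row [-0.2009 -0.4253 -0.0566] 0 | t 4.0 tcp [ 649.8 -228.8  146.9] [179.9  -0.8 -20.2] gap 63.2 F [ 1.2 -1.2 -3.8] q6 -3
22.0
```

```bash
python3 -m jog '[[0,0,-0.04,0,0],[-0.2,-0.425,-0.055,-40,0],[-0.2,-0.425,-0.055,-40,0],[-0.2,-0.425,-0.055,-40,0],[-0.2,-0.425,-0.055,-40,0],[-0.2,-0.425,-0.055,-40,0],[-0.2,-0.425,-0.055,-40,0],[-0.2,-0.425,-0.055,-40,0]]'; python3 - <<'E'
from h import *
go(608,240,190,20)
E
```

```text
time: 4.8
tool_pos: [617.1, 121.9, 193.3]
tcp_rot: [179.4, -0.5, 19.9]
ft_force: [1.2, 0.0, -5.3]
finger_gap: 63.5
row [ 0.0315 -0.1142  0.0025] -0.1 | t 4.8 tcp [617.1 121.9 193.3] [179.4  -0.5  19.9] gap 63.5 F [ 1.2  0.  -5.3] q6 -13
```

```bash
python3 -m jog '[[0.03,-0.03,0,0,0],[0.03,-0.03,0,0,0],[0.03,-0.03,0,0,0]]';python3 - <<'E'
from h import *
s=r.sense();p=r.snapshot("wrist");save(p,"w3");print(s["tool_pos"])
for d in r.pinpoint(p,"pot_large")[:2]: print(d["conf"],d["uv"],ray(p,d["uv"],0,s))
for d in r.search_frame(p,"pot_large")[:2]: print(d)
q=proj(p,(608,240,24),s);print(q)
E
```

```text
time: 5.1
tool_pos: [634.2, 161.5, 190.6]
tcp_rot: [179.5, -0.3, 20.0]
ft_force: [-0.4, -0.3, -6.6]
finger_gap: 63.0
[634.20548292 161.46713375 190.60631233]
0.74 [284.8, 97.9] [611.8 237.7   0. ]
0.41 [226.2, 343.0] [638.9 -18.2   0. ]
{'bbox': [234.0, 38.3, 336.6, 144.9], 'conf': 0.77}
[281.8  92.6]
```

View pics/w3.png

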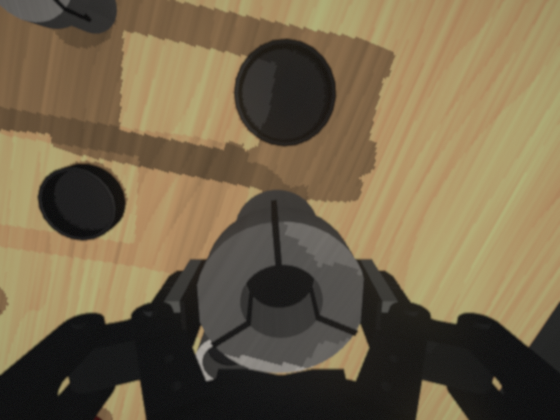

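Pot large's rim is centred at about (285,92) and the medium pot's rim at (82,201). The held collet is upright, with its top face centred at about (281,298).

```bash
python3 - <<'E'
from h import *
s=r.sense();p=r.snapshot("wrist")
c=ray(p,(285,92),24,s);m=ray(p,(82,201),22,s);h=ray(p,(281,298),s["tool_pos"][2]+3,s);print(c,m,h,s["tool_pos"])
d=c-h;t=s["tool_pos"]+d
go(t[0],t[1],100,20)
E
```

```text
[611.4 239.2  24. ] [475.1  94.4  22. ] [634.9 160.5 195.2] [634.78321948 159.14675031 192.20828117]
row [ 0.0037 -0.0831  0.0919] -0.2 | t 5.3 tcp [635.  159.  192.6] [179.4  -0.4  19.8] gap 63.2 F [-0.   0.5 -5.8] q6 -10
```

```bash
python3 -m jog '[[0.004,-0.04,0,0,0],[0.004,-0.08,0,0,0],[0.004,-0.081,0,0,0],[0.004,-0.081,0.03,0,0],[0.004,-0.081,0.06,0,0],[0.004,-0.081,0.085,0,0],[0.004,-0.081,0.093,0,0],[0.004,-0.081,0.093,0,0]]'; python3 - <<'E'
from h import *
go(611,239,86.4,20)
E
```

```text
time: 6.1
tool_pos: [611.4, 234.6, 97.3]
tcp_rot: [179.4, -0.2, 19.7]
ft_force: [-0.5, -0.2, -5.8]
finger_gap: 63.2
row [ 0.0011 -0.0044  0.0109] -0.3 | t 6.1 tcp [611.4 234.6  97.3] [179.4  -0.2  19.7] gap 63.2 F [-0.5 -0.2 -5.8] q6 -3
```

```bash
python3 -m jog '[[0.001,-0.003,0.004,0,0],[0.001,-0.003,0.007,0,0],[0.001,-0.003,0.009,0,0],[0.001,-0.003,0.009,0,0]]'; python3 -m jog '[[0,0,0.001,0,0],[0,0,0.002,0,0],[0,0,0.002,0,0]]';
```

```text
time: 6.5
tool_pos: [611.6, 237.8, 88.7]
tcp_rot: [179.4, -0.3, 19.7]
ft_force: [0.5, 0.5, -5.8]
finger_gap: 63.6
time: 6.8
tool_pos: [611.6, 237.8, 86.7]
tcp_rot: [179.4, -0.3, 19.7]
ft_force: [-0.1, 0.5, -6.0]
finger_gap: 63.4
```

```bash
python3 -m jog '[[0,0,0.0005,0,0],[0,0,0.001,0,0],[0,0,0.001,0,0]]'; python3 -m jog '[[0,0,0.0005,0,0],[0,0,0.001,0,0],[0,0,0.001,0,0]]';
```

```text
time: 7.1
tool_pos: [611.7, 237.7, 86.4]
tcp_rot: [179.4, -0.3, 19.7]
ft_force: [-4.1, -1.8, 3.1]
finger_gap: 63.3
time: 7.4
tool_pos: [611.9, 237.7, 86.4]
tcp_rot: [179.4, -0.3, 19.7]
ft_force: [-4.9, -3.0, 6.0]
finger_gap: 63.1
```

```bash
python3 -m jog '[[0,0,0,0,100],[0,0,0,0,100],[0,0,0,0,100],[0,0,-0.03,0,100],[0,0,-0.07,0,100],[0,0,-0.11,0,100],[0,0,-0.15,0,100],[0,0,-0.15,0,100]]'; python3 - <<'E'
from h import *
s=r.sense();p=r.snapshot("wrist");save(p,"w4")
go(442,248,230,80)
E
```

```text
time: 8.2
tool_pos: [614.1, 240.1, 245.2]
tcp_rot: [179.4, -1.1, 19.7]
ft_force: [0.7, 0.1, 1.7]
finger_gap: 85.4
row [-0.1583 -0.0656  0.0086] -60.3 | t 8.25 tcp [613.  239.7 241.6] [179.4  -0.8  19.7] gap 85.6 F [-0.9 -0.1 -0.6] q6 -2
```

View pics/w4.png

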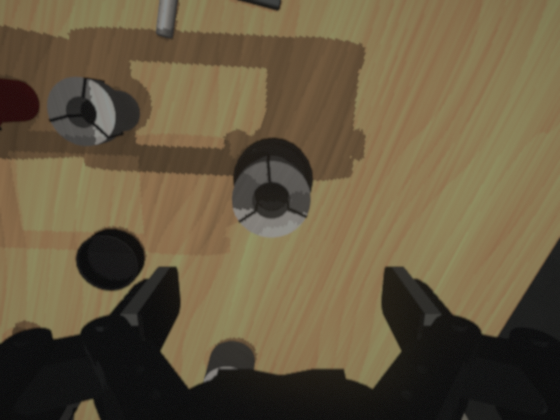

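The large collet stands upright in its pot, with its head at (272,198). The medium collet's top is at (82,112) and the medium pot's rim at (111,259).

```bash
python3 - <<'E'
from h import *
s=r.sense();p=r.snapshot("wrist")
print(ray(p,(82,112),74,s),ray(p,(111,259),22,s),ray(p,(272,199),89,s))
go(440,247,225,80)
E
```

```text
[443. 251.  74.] [473.3  99.6  22. ] [609.  237.4  89. ]
row [-0.1591 -0.0653  0.0112] -60.3 | t 8.3 tcp [611.7 239.3 238.4] [179.4  -0.5  19.7] gap 85.1 F [-0.7  0.6  0.1] q6 -2
```

```bash
python3 -m jog '[[-0.158,-0.064,0.01,-60,100],[-0.158,-0.064,0.01,-60,100],[-0.158,-0.064,0.01,-60,100],[-0.158,-0.064,0.01,-60,100],[-0.158,-0.064,0.01,-60,100],[-0.158,-0.064,0.01,-60,100],[-0.158,-0.064,0.01,-60,100],[-0.158,-0.064,0.01,-60,100]]'; python3 - <<'E'
from h import *
s=r.sense();p=r.snapshot("wrist");save(p,"w5")
print(s["tool_pos"],s["tcp_rot"])
for d in r.search_frame(p,L[1])[:2]: print(d)
for d in r.pinpoint(p,L[1])[:2]: print(d,ray(p,d["uv"],37,s))
E
```

```text
time: 9.1
tool_pos: [440.6, 245.9, 224.4]
tcp_rot: [179.4, 0.3, 79.9]
ft_force: [0.6, -0.0, 0.4]
finger_gap: 85.3
[440.62669722 245.85402416 224.37613394] [179.36960076   0.33263056  79.85472953]
{'bbox': [251.7, 160.7, 319.6, 232.0], 'conf': 0.74}
{'bbox': [194.4, 39.7, 274.2, 120.0], 'conf': 0.61}
{'uv': [241.1, 83.3], 'conf': 0.56} [345.6 228.2  37. ]
```

View pics/w5.png

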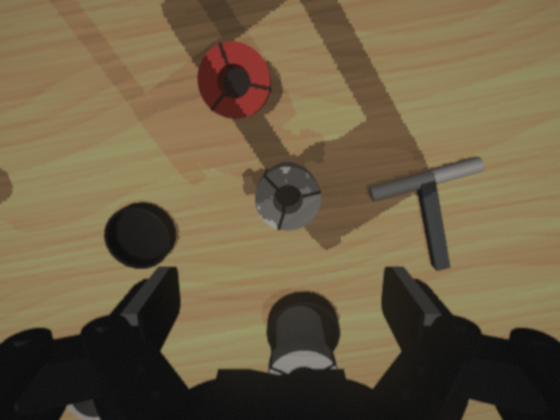

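```bash
python3 - <<'E'
from h import *
s=r.sense();p=r.snapshot("wrist")
c=ray(p,(288,196),74,s);print(c,ray(p,(141,234),22,s));go(c[0],c[1],68,80)
E
```

```text
[440.6 251.6  74. ] [466.   97.1  22. ]
row [ 0.0061 -0.0036  0.1574] -0.5 | t 9.3 tcp [441.2 246.  225.5] [179.3   0.3  79.5] gap 85.2 F [-0.2  0.5  0.3] q6 -56
```

```bash
python3 -m jog '[[0.006,-0.002,0.05,0,100],[0.006,-0.002,0.1,0,100],[0.006,-0.002,0.14,0,100],[0.006,-0.002,0.157,0,100],[0.006,-0.002,0.157,0,100],[0.006,-0.002,0.157,0,0],[0.006,-0.002,0.157,0,0],[0.006,-0.002,0.157,0,0]]' 60; python3 -m jog '[[0,0,0,0,0],[0,0,0,0,0],[0,0,0,0,0]]'
```

```text
time: 10.1
tool_pos: [443.9, 251.7, 71.0]
tcp_rot: [179.1, 0.2, 79.5]
ft_force: [-0.8, -1.6, 2.9]
finger_gap: 52.0
time: 10.4
tool_pos: [443.9, 251.8, 71.2]
tcp_rot: [179.1, 0.2, 79.5]
ft_force: [-0.1, 0.9, -3.9]
finger_gap: 51.9
```

```bash
python3 -m jog '[[0,0,-0.04,0,0],[0,0,-0.08,0,0],[0,0,-0.115,0,0],[0,0,-0.115,0,0]]'; python3 - <<'E'
from h import *
go(540,97,185)
E
```

```text
time: 10.8
tool_pos: [445.1, 253.9, 192.3]
tcp_rot: [178.6, -0.2, 79.5]
ft_force: [0.4, 1.1, -3.3]
finger_gap: 51.5
row [-0.1369  0.1217  0.0098] 0 | t 10.8 tcp [445.1 253.9 192.3] [178.6  -0.2  79.5] gap 51.5 F [ 0.4  1.1 -3.3] q6 -55
```

```bash
python3 -m jog '[[-0.137,0.12,0.008,0,0],[-0.137,0.12,0.008,0,0],[-0.137,0.12,0.008,0,0],[-0.137,0.12,0.008,0,0],[-0.137,0.12,0.008,0,0],[-0.137,0.12,0.008,0,0]]'; python3 - <<'E'
from h import *
s=r.sense();p=r.snapshot("wrist");save(p,"w6")
print(s["tool_pos"],s["tcp_rot"])
for d in r.search_frame(p,"pot_medium")[:2]: print(d)
for d in r.pinpoint(p,"pot_medium")[:2]: print(d,ray(p,d["uv"],0,s))
E
```

```text
time: 11.4
tool_pos: [537.6, 96.5, 185.0]
tcp_rot: [178.8, -0.1, 79.4]
ft_force: [0.7, 0.4, -4.7]
finger_gap: 51.9
[537.58670286  96.48404829 185.01018411] [ 1.78783953e+02 -1.45332247e-01  7.93522759e+01]
{'bbox': [216.4, 67.2, 301.6, 156.5], 'conf': 0.96}
{'uv': [260.6, 112.5], 'conf': 0.63} [470.8  92.4   0. ]
```

View pics/w6.png

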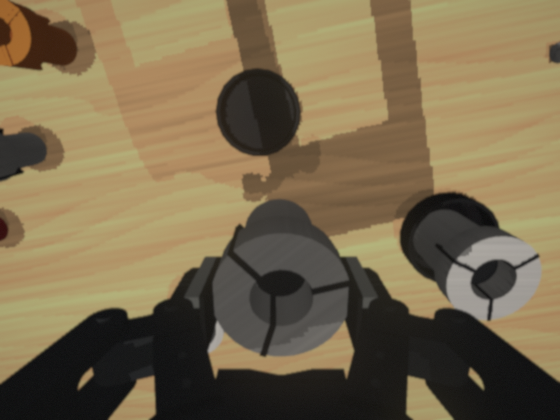

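The medium pot's rim is centred at about (259,111). The held medium collet's top is centred at about (281,294).

```bash
python3 - <<'E'
from h import *
s=r.sense();p=r.snapshot("wrist")
c=ray(p,(259,111),22,s);h=ray(p,(281,294),s["tool_pos"][2]+3,s);print(c,h,s["tool_pos"])
t=s["tool_pos"]+c-h
go(t[0],t[1],85);go(c[0],c[1],85)
E
```

```text
[469.1  94.1  22. ] [534.7  98.9 188.9] [537.35440632  98.14467656 185.85942476]
row [-0.0171 -0.066   0.0996] 0 | t 11.6 tcp [537.5  98.3 186.1] [178.7  -0.2  79.6] gap 52.1 F [-1.2 -0.4 -3.6] q6 -74
row [-0.0168 -0.0688  0.0995] 0 | t 11.6 tcp [537.5  98.3 186.1] [178.7  -0.2  79.6] gap 52.1 F [-1.2 -0.4 -3.6] q6 -74
```

```bash
python3 -m jog '[[-0.008,-0.035,0,0,0],[-0.017,-0.067,0,0,0],[-0.017,-0.067,0,0,0],[-0.017,-0.067,0.04,0,0],[-0.017,-0.067,0.075,0,0],[-0.017,-0.067,0.1,0,0],[-0.017,-0.067,0.1,0,0]]'; python3 - <<'E'
from h import *
go(470,94,76.2)
E
```

```text
time: 12.3
tool_pos: [467.4, 94.0, 80.7]
tcp_rot: [179.1, -0.1, 79.6]
ft_force: [-1.3, 0.1, -4.9]
finger_gap: 51.9
row [0.0004 0.0025 0.0045] 0 | t 12.3 tcp [467.4  94.   80.7] [ 1.791e+02 -1.000e-01  7.960e+01] gap 51.9 F [-1.3  0.1 -4.9] q6 -74
```

```bash
python3 -m jog '[[0,0.002,0.002,0,0],[0,0.002,0.004,0,0],[0,0.002,0.004,0,0]]'; python3 -m jog '[[0,0,0.0005,0,0],[0,0,0.001,0,0],[0,0,0.001,0,0]]';
```

```text
time: 12.6
tool_pos: [470.5, 94.0, 78.0]
tcp_rot: [179.0, -0.1, 79.7]
ft_force: [-0.6, -0.7, -3.5]
finger_gap: 52.3
time: 12.9
tool_pos: [470.9, 94.0, 77.5]
tcp_rot: [178.9, -0.1, 79.6]
ft_force: [0.6, -0.1, -4.8]
finger_gap: 51.6
```

```bash
python3 -m jog '[[0,0,0.001,0,0],[0,0,0.0015,0,0],[0,0,0.0015,0,0]]'; python3 -m jog '[[0,0,0.0005,0,0],[0,0,0.001,0,0],[0,0,0.001,0,0]]';
```

```text
time: 13.2
tool_pos: [471.0, 93.9, 76.1]
tcp_rot: [178.9, -0.1, 79.6]
ft_force: [0.7, 0.3, -2.9]
finger_gap: 51.8
time: 13.5
tool_pos: [471.5, 93.8, 76.0]
tcp_rot: [178.9, -0.1, 79.6]
ft_force: [-2.9, -1.3, 6.0]
finger_gap: 51.7
```

```bash
python3 -m jog '[[0,0,0,0,100],[0,0,0,0,100],[0,0,0,0,100],[0,0,-0.03,0,100],[0,0,-0.07,0,100],[0,0,-0.11,0,100],[0,0,-0.14,0,100],[0,0,-0.14,0,100]]'; python3 - <<'E'
from h import *
s=r.sense();p=r.snapshot("wrist");save(p,"w7")
go(463,-112,215,50)
E
```

```text
time: 14.3
tool_pos: [471.6, 94.4, 221.7]
tcp_rot: [178.3, -0.3, 79.7]
ft_force: [0.0, 0.8, -0.4]
finger_gap: 85.3
row [-0.2043  0.0297  0.0039] 29.7 | t 14.35 tcp [470.4  94.3 218.9] [178.5  -0.2  79.7] gap 85.3 F [-0.1  0.1 -0.2] q6 -74
```

View pics/w7.png

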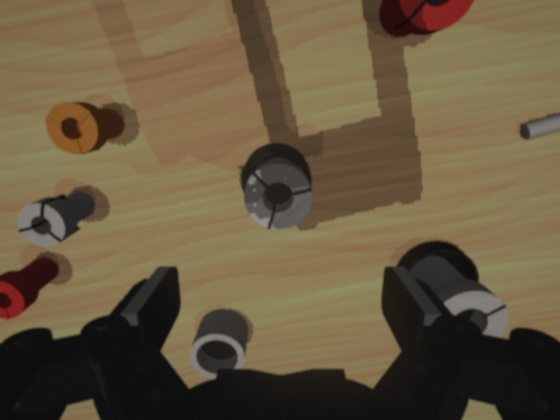

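The medium collet is upright in its pot at (279,193). The small steel collet is at (42,222), between the orange (73,128) and red (5,298) look-alikes.

```bash
python3 -m jog '[[-0.204,0.03,0.0,29.5,100],[-0.204,0.03,0.0,29.5,100],[-0.204,0.03,0.0,29.5,100],[-0.204,0.03,0.0,29.5,100],[-0.204,0.03,0.0,29.5,100],[-0.204,0.03,0.0,29.5,100],[-0.204,0.03,0.0,29.5,100],[-0.204,0.03,0.0,29.5,100]]'; python3 - <<'E'
from h import *
s=r.sense();p=r.snapshot("wrist");save(p,"w8")
print(s["tool_pos"],s["tcp_rot"])
for d in r.search_frame(p,L[2])[:3]: print(d)
for d in r.pinpoint(p,L[2])[:3]: print(d,ray(p,d["uv"],32,s))
E
```

```text
time: 15.15
tool_pos: [463.2, -110.2, 218.3]
tcp_rot: [178.9, -0.9, 50.3]
ft_force: [0.3, 0.0, -0.8]
finger_gap: 85.4
[ 463.23323178 -110.24052219  218.30773118] [178.88999675  -0.89078227  50.29192756]
{'bbox': [241.4, 47.3, 296.1, 109.5], 'conf': 0.73}
{'bbox': [248.4, 249.8, 289.6, 307.9], 'conf': 0.7}
{'bbox': [250.8, 168.3, 296.8, 223.5], 'conf': 0.55}
{'uv': [269.5, 81.8], 'conf': 0.92} [390.2 -57.3  32. ]
{'uv': [267.6, 275.0], 'conf': 0.81} [ 526.3 -175.2   32. ]
{'uv': [275.6, 190.2], 'conf': 0.55} [ 465.  -113.4   32. ]
```

View pics/w8.png

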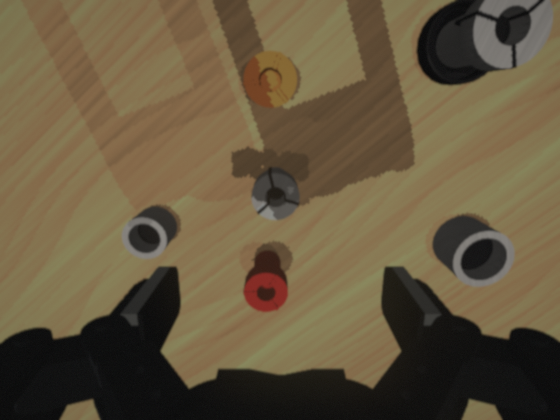

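```bash
python3 - <<'E'
from h import *
s=r.sense();p=r.snapshot("wrist")
c=ray(p,(275.5,195),64,s);print(c);go(c[0],c[1],57,50)
E
```

```text
[ 462.3 -111.5   64. ]
row [-0.0039 -0.0037  0.1618] 0.3 | t 15.35 tcp [ 463.5 -110.7  218.9] [178.8  -0.9  50.3] gap 85.2 F [-0.3  0.4  0. ] q6 -70
```

```bash
python3 -m jog '[[-0.004,-0.003,0.05,0,80],[-0.004,-0.003,0.1,0,80],[-0.004,-0.003,0.14,0,80],[-0.004,-0.003,0.161,0,80],[-0.004,-0.003,0.161,0,80],[-0.004,-0.003,0.161,0,0],[-0.004,-0.003,0.161,0,0],[-0.004,-0.003,0.161,0,0]]' 50; python3 -m jog '[[0,0,0,0,0],[0,0,0,0,0],[0,0,0,0,0],[0,0,0,0,0]]'
```

```text
time: 16.15
tool_pos: [464.5, -112.5, 60.2]
tcp_rot: [178.6, -1.0, 50.3]
ft_force: [-0.9, 0.4, 5.3]
finger_gap: 38.3
time: 16.55
tool_pos: [464.5, -112.6, 60.3]
tcp_rot: [178.6, -1.0, 50.3]
ft_force: [-0.8, 0.6, -0.3]
finger_gap: 38.6
```

```bash
python3 -m jog '[[0,0,-0.04,0,0],[0,0,-0.08,0,0],[0,0,-0.12,0,0],[0,0,-0.12,0,0]]'; python3 - <<'E'
from h import *
go(599,-473,170)
E
```

```text
time: 16.95
tool_pos: [464.3, -113.5, 186.8]
tcp_rot: [178.0, -1.2, 50.3]
ft_force: [1.6, -0.2, -0.7]
finger_gap: 38.2
row [-0.1908  0.3327  0.0242] 0 | t 16.95 tcp [ 464.3 -113.5  186.8] [178.   -1.2  50.3] gap 38.2 F [ 1.6 -0.2 -0.7] q6 -71
```

```bash
python3 -m jog '[[-0.19,0.332,0.013,0,0],[-0.19,0.332,0.013,0,0],[-0.19,0.332,0.013,0,0],[-0.19,0.332,0.013,0,0],[-0.19,0.332,0.013,0,0],[-0.19,0.332,0.013,0,0],[-0.19,0.332,0.013,0,0],[-0.19,0.332,0.013,0,0]]';python3 - <<'E'
from h import *
go(599,-473,170)
E
```

```text
time: 17.75
tool_pos: [598.2, -474.6, 178.7]
tcp_rot: [178.1, -1.2, 50.2]
ft_force: [0.2, -0.1, -1.5]
finger_gap: 38.0
row [ 0.0016 -0.0007  0.0087] 0 | t 17.75 tcp [ 598.2 -474.6  178.7] [178.1  -1.2  50.2] gap 38.0 F [ 0.2 -0.1 -1.5] q6 -93
```

```bash
python3 - <<'E'
from h import *
s=r.sense();p=r.snapshot("wrist");save(p,"w9")
for d in r.search_frame(p,"pot_small")[:2]: print(d)
for d in r.pinpoint(p,"pot_small")[:2]: print(d,ray(p,d["uv"],0,s))
E
```

```text
{'bbox': [244.5, 61.1, 317.9, 132.5], 'conf': 0.61}
{'uv': [280.1, 96.8], 'conf': 0.83} [ 542.4 -423.4    0. ]
```

View pics/w9.png

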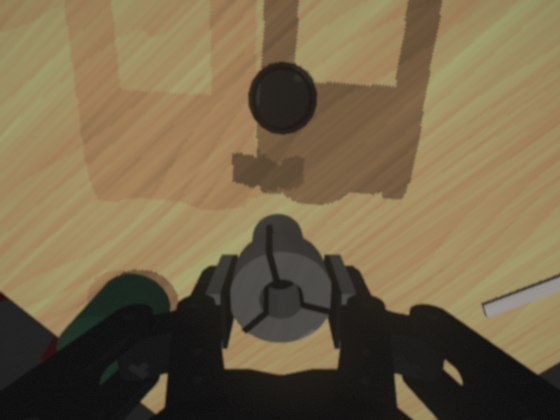

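The small pot's rim is centred at about (283,97), and the held collet's top is at (281,297). The green bottle at (120,310) is clear of the way.

```bash
python3 - <<'E'
from h import *
s=r.sense();p=r.snapshot("wrist")
c=ray(p,(283,97),20,s);h=ray(p,(281,297),s["tool_pos"][2]+3.5,s);print(c,h,s["tool_pos"])
t=s["tool_pos"]+c-h
go(t[0],t[1],170);go(t[0],t[1],71);go(c[0],c[1],71)
E
```

```text
[ 542.7 -420.7   20. ] [ 596.2 -472.   180.4] [ 597.46176362 -473.48655234  176.92329222]
row [ 0.0038 -0.0734  0.0058] 0 | t 17.95 tcp [ 597.7 -472.   177.9] [178.3  -1.2  50.2] gap 38.5 F [-0.3  0.1 -1.8] q6 -93
row [ 0.0017 -0.0764  0.1047] 0 | t 17.95 tcp [ 597.7 -472.   177.9] [178.3  -1.2  50.2] gap 38.5 F [-0.3  0.1 -1.8] q6 -93
row [ 0.002  -0.0783  0.1047] 0 | t 17.95 tcp [ 597.7 -472.   177.9] [178.3  -1.2  50.2] gap 38.5 F [-0.3  0.1 -1.8] q6 -93
```

```bash
python3 -m jog '[[0.003,-0.04,0,0,0],[0.003,-0.074,0,0,0],[0.003,-0.074,0,0,0],[0.003,-0.075,0.04,0,0],[0.002,-0.076,0.075,0,0],[0.002,-0.077,0.1,0,0],[0.002,-0.077,0.102,0,0],[0.002,-0.077,0.102,0,0]]';python3 - <<'E'
from h import *
go(543,-421,65.3)
E
```

```text
time: 18.75
tool_pos: [543.6, -420.6, 73.8]
tcp_rot: [178.3, -1.2, 50.3]
ft_force: [0.5, -0.8, -0.5]
finger_gap: 38.2
row [-0.0009 -0.0004  0.0085] 0 | t 18.75 tcp [ 543.6 -420.6   73.8] [178.3  -1.2  50.3] gap 38.2 F [ 0.5 -0.8 -0.5] q6 -93
```

```bash
python3 -m jog '[[0,0,0.003,0,0],[0,0,0.006,0,0],[0,0,0.0065,0,0],[0,0,0.0065,0,0]]'; python3 -m jog '[[0,0,0.001,0,0],[0,0,0.0015,0,0],[0,0,0.0015,0,0]]';python3 -m jog '[[0,0,0.0005,0,0],[0,0,0.001,0,0],[0,0,0.001,0,0]]';
```

```text
time: 19.15
tool_pos: [544.0, -420.9, 68.0]
tcp_rot: [178.3, -1.2, 50.3]
ft_force: [-0.2, 0.2, -1.2]
finger_gap: 38.4
time: 19.45
tool_pos: [544.0, -420.9, 66.4]
tcp_rot: [178.3, -1.2, 50.3]
ft_force: [0.6, -1.6, -1.7]
finger_gap: 38.2
time: 19.75
tool_pos: [544.1, -420.9, 65.4]
tcp_rot: [178.3, -1.2, 50.3]
ft_force: [-0.2, -0.2, -1.1]
finger_gap: 38.4
```

```bash
python3 -m jog '[[0,0,0.0005,0,0],[0,0,0.001,0,0],[0,0,0.001,0,0]]'; python3 -m jog '[[0,0,0.0005,0,0],[0,0,0.001,0,0],[0,0,0.001,0,0]]'
```

```text
time: 20.05
tool_pos: [544.4, -421.2, 65.2]
tcp_rot: [178.2, -1.2, 50.3]
ft_force: [-1.1, 0.9, 4.9]
finger_gap: 38.1
time: 20.35
tool_pos: [544.6, -421.4, 65.2]
tcp_rot: [178.2, -1.2, 50.3]
ft_force: [-3.0, 1.6, 8.2]
finger_gap: 38.5
```

Contact. Next I release, retreat and check.

```bash
python3 -m jog '[[0,0,0,0,80],[0,0,0,0,80],[0,0,0,0,80],[0,0,-0.03,0,80],[0,0,-0.07,0,80],[0,0,-0.11,0,80],[0,0,-0.15,0,80],[0,0,-0.15,0,80]]';python3 -m jog '[[0,0.1,0,0,80],[0,0.1,0,0,80],[0,0.1,0,0,80],[0,0.1,0,0,80],[0,0.1,0,0,80]]'; python3 - <<'E'
from h import *
p=r.snapshot("wrist");q=r.snapshot("top");t=r.snapshot("scene")
a=np.hstack([q["image"][100:320,60:500],p["image"][0:220,100:460]])
b=cv2.resize(t["image"][100:380,80:460],(760,560))
cv2.imwrite("pics/f1.png",a[:,:,::-1]);cv2.imwrite("pics/f2.png",b[:,:,::-1])
E
```

```text
time: 21.15
tool_pos: [541.6, -423.3, 223.8]
tcp_rot: [177.5, -1.2, 50.3]
ft_force: [1.5, -0.7, 0.4]
finger_gap: 68.5
time: 21.65
tool_pos: [617.9, -486.7, 227.5]
tcp_rot: [177.5, -1.2, 50.3]
ft_force: [0.6, 0.3, 1.2]
finger_gap: 68.4
```

View pics/f1.png

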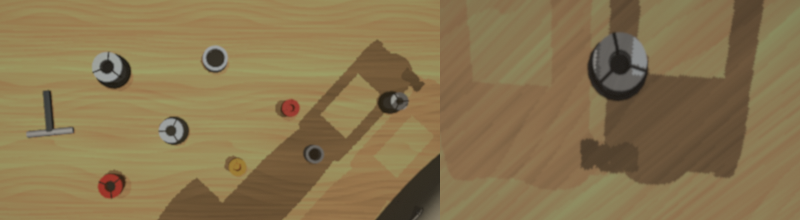

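View pics/f2.png

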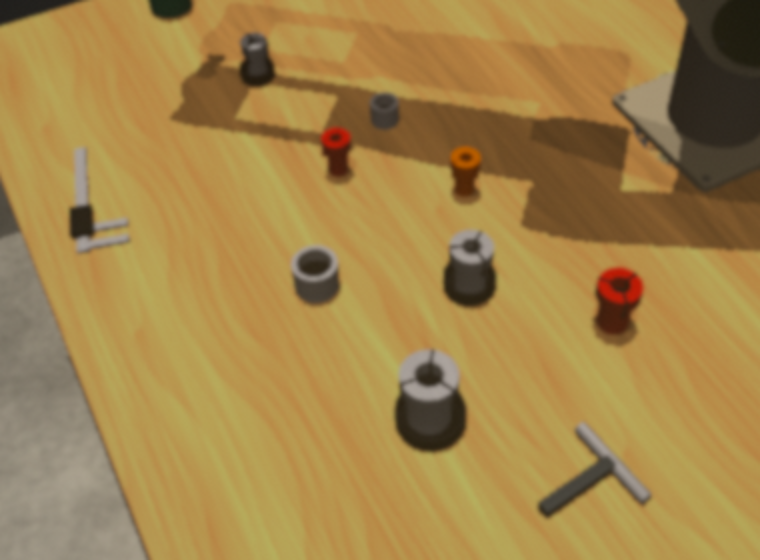

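All three collets stand upright in their pots, at scene-crop (256,60), (470,265) and (430,400). Everything else is where it was.

```bash
python3 -c "
from bench import r
print(r.hand_in())"
```

```text
the job is handed in; nothing more can be done
None
```

The job is done and handed in. I set the large, middle and small steel collets, in that order, upright and head up on the floors of their own pots. Each one was lowered until the wrist force changed (about 6–8 N) before I released it.

**Last checks:** The final top, scene and wrist pictures show all three collets upright in the right pots. The bushings, chuck key and red and orange look-alikes appear where they were. The gripper was empty and well clear, and the clock read about 22 s of the 70 s allowed.

**Small disagreements:**
- The finger opening read 1.5–3 mm under each head's nominal diameter.
- The tool had tilted by up to 2.5° by the end.
- The wrist and overhead estimates differed by a few mm, up to about 10 mm for the middle pot. I used the close wrist views.

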